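# Chase the boss thread of a stand base

## Robot

A 6-joint arm with a two-finger parallel gripper is mounted at the origin on the work surface. World frame = base frame: x ahead of the robot, y to its left, z up, the work surface at z = 0. Lengths are in m, angles in degrees, forces in N, time in s.
With the tool pointing down it reaches from about 0.375 to 0.9 m from the base axis. Payload 3.1 kg.
Tool frame: the origin (TCP) lies at the very end of the fingers, on their centre line; the grasp point (between the pads) lies 19 mm behind it; z points along the fingers, y is the line along which they close (so a half turn about z gives the same grasp; the last joint's range is limited). The gripper opens to 87 mm and grips with 3 to 60 N. Pads are 19 mm wide; open, the fingers measure 117 mm over their backs; the gripper's body (75 mm by 190 mm) begins 51 mm behind the grasp point.
Start: joints at [58.127, 30.224, 82.088, -0, 67.689, -10.227], TCP at [0.231, 0.581, 0.223] pointing down, gripper open.
Joint ranges: [-176.69, 176.69], [-43.24, 126.21], [12.49, 139.97], [-82, 262], [0, 151.66], [-163.58, 163.58]. Speed limits (degrees/s): [159.86, 159.86, 180, 180, 180, 180].

## Interface

Orientations are given as a 3x3 rotation matrix whose columns are the frame's x, y, z axes.
In Python, from rig import readout, cams, bot gives the robot as it stands.
- The arm moves only by the shell command python3 -m inch 'ROWS'. ROWS is JSON, a list of rows, each a list of 5 numbers: the shift along the world's x, y, z in cm, then the turn about the world's z in degrees, then the finger opening in cm, from 0 to 8.7. In form: [[dx, dy, dz, twist, fingers], ...]. A call has 1 to 10 rows; each row is the pose to reach, as a shift and turn from the pose commanded when the call began; what a row does not reach only later rows make up. A row lasts 1/12 s, in which the tool goes at most 41.7 mm and 7.16 degrees, less where a joint would pass 70% of its speed; a pose out of reach is approached as far as the arm can. A call with a gripper value outside its range is refused whole. The fingers move at their own pace and stop on an object; the grip force is fixed at half the most. Time passes only in rows, so rows that repeat a pose let the fingers close. It gives the time, the measured TCP pose, the force, the opening and the grip force at its end, in the units of the state.
- readout.read_state(): the state, without advancing time (a new reading comes with each control period).
- cams.capture(name): name is "scene" or "side" or "wrist"; returns a dict with "image" (400x640x3 uint8, blue, green, red), "intrinsics" (3x3 intrinsics, pixels), "xyz" and "rotation" of the camera in the world; the wrist camera has in their place "tool_from_camera" (4x4, takes a point from camera to tool coordinates, whose origin is the TCP and whose axes are the flange's). Camera axes: x right, y down, z forward; pixel columns grow to the right and rows downward; lengths in m; the calibration is good to about 2 mm. The wrist camera is an equidistant fisheye: a pixel r from the principal point sees the ray r / f radians off the axis. A picture is of the moment at which its call begins: read the wrist's pose just before it. There is no depth.
- bot.hand_in(): hands the job in; it is judged then, once.
The state is a dict: "time_s": time; "joint_positions": joint angles; "qvel": joint speeds; "tau": joint torques, N m; "position": TCP position; "tcp_rot": TCP orientation; "force": force on the tool from outside, world axes, zero at the start; "moment": the same for the moment, N m; "opening": opening from 0.0 (shut) to 1.0 (fully open); "grasp_force": force on a finger pad.
Only numpy, scipy, OpenCV 4.12 (cv2) and the standard library are available. Lean on these libraries where they do the work, as an engineer would, in place of code of your own. Each camera call takes 0.05 s, during which the arm holds its last target. There are 200 camera calls.

## Task

Chase the thread of the blind hole in the stand base: take the T-wrench out of the tool block, seat its socket fully on the square of the tap that is already started in the hole, and work the tap down clockwise, half a turn forward and then a quarter turn back each time, until you feel it come up against the bottom. Stop there gently, neither forcing the tap nor leaning on it, let go of the wrench and leave it standing on the tap; disturb nothing else on the bench.

Things in the scene. Friction and masses are not known exactly. Their poses are not given: they have to be found in the camera images.
- base: Grey cast base of a microscope boom stand, fixed: plate 185 x 160 mm, 22 mm thick, with a round boss of 52 mm diameter, its top 50 mm above the bench. Origin on the axis of the boss, at the underside; the plate reaches 70 mm to -x and 115 mm to +x of it. z up.
- boss_top (a point): Mouth of the blind threaded hole, on the boss's top face. The hole's bottom is more than 0.78 and less than one turn of the tap away at the start (it varies, cannot be seen), so it is met in the third forward turn. There the torque climbs above the running 0.25 N m by 2.6 N m per rad of further turning; 0.25 rad past first touch, at some 0.9 N m, the tap would snap. Let go on the bottom, it stays.
- tap: Bare steel M20 hand tap, upright in the hole, already started. It only turns about its axis and feeds 2.5 mm down per turn clockwise seen from above; it runs at about 0.25 N m either way. Origin on the axis, 103 mm under its top; z up, x and y square to the flats of its square. From below: 20 mm thread, 16 mm round shank with flat shoulder, 12 mm square. Keep sideways push on the wrench's bar under 10 N, downward push under 40 N.
- tap_top (a point): Centre of the top of the tap's square, on the axis, 100 to 104 mm above the bench. The square is 12 mm wide and 15 mm long, its last 3 mm chamfered to 7 mm.
- tap_shoulder (a point): Centre of the shoulder under the square, 15 mm below the top. The wrench's lower face rests on it when fully home.
- wrench: Loose steel T-wrench, 0.2 to 0.3 kg, 76 mm tall, upright in the tool block. Origin: centre of its lower face; z up the stem, x along the crossbar. Socket 28 mm across, 22 mm high, with a 13 mm square hole 17 mm deep in its underside, flats square to x and y: it fits the tap in four positions, with 5 degrees of play each way. Stem 12 mm round; crossbar 130 mm long, 12 x 12 mm.
- wrench_bar (a point): Middle of the crossbar, on the stem's axis, 70 mm above the wrench's lower face: 92 mm above the bench in the block, 155 to 158 mm when home on the tap. Gripped across here, the fingers straddle bar and stem alike.
- block: Black plastic tool block, fixed, 120 x 80 mm, 45 mm high. Origin at its underside, below the round pocket (32 mm across, 23 mm deep) in which the wrench stands; it reaches 35 mm to -x and 85 mm to +x, where three small taps stand up to 30 mm above it.
- tube_rack: Red tube rack with capped blood tubes, 85 x 190 mm, 98 mm high, origin at its underside: leave it alone.
- yellow_bin: Open yellow bin, 130 x 170 mm, 85 mm high, origin at its underside: leave it alone.
- oil_bottle: Small white oil bottle with a black cap, 40 mm in diameter, 95 mm high, origin at its underside: leave it alone.
Things that resemble listed ones, but are neither listed nor needed, are in the scene too. There is more than one size of the wrench; the one meant has the size given above.

How it is judged:
By the outcome, as a careful person would: the job done as asked, in the order asked, and still so for the second after the job is handed in, with the robot touching nothing.
It also fails if it takes over 72 s, if anything falls off the work surface, if the arm or the gripper's body presses on something with over 40 N, if the wrist force passes 120 N, or if a joint passes its speed limit or range.

## Working session

There is one attempt and no reset: what is moved stays moved. The work goes in short steps, Python scripts to look and compute and a shell command to move; the robot and the scene stay as the last step left them, time stands still between calls to the robot, and variables do not carry over. Pictures are saved under pics/ and viewed, at most 10 in all, crops included, and the job is handed in when it is done.

```bash
ls; mkdir -p pics
python3 - <<'E'
from rig import readout,cams
import cv2
s=readout.read_state();print({k:s[k] for k in('time_s','position','tcp_rot','force','moment','opening')})
for n in('scene','side','wrist'):
    c=cams.capture(n);cv2.imwrite(f'pics/{n}0.png',c['image'])
    print(n,{k:v for k,v in c.items() if k!='image'})
E
```

```text
pics
{'time_s': 0.0, 'position': array([0.23011584, 0.58029077, 0.22155633]), 'tcp_rot': array([[-9.29469654e-01,  3.68896752e-01, -1.16147284e-03],
       [ 3.68898379e-01,  9.29467829e-01, -1.88166023e-03],
       [ 3.85413287e-04, -2.17741153e-03, -9.99997555e-01]]), 'force': array([ 0.54920026, -0.16054854, -0.03116413]), 'moment': array([-0.00870427, -0.01170275,  0.01884678]), 'opening': 1.0037078701484203}
scene {'intrinsics': array([[397.15839708,   0.        , 316.75450592],
       [  0.        , 397.15839708, 196.74868657],
       [  0.        ,   0.        ,   1.        ]]), 'xyz': array([ 0.9514321 , -0.41359109,  1.02903942]), 'rotation': array([[ 0.79383334,  0.51806931, -0.3184852 ],
       [ 0.60813437, -0.67531277,  0.41728317],
       [ 0.00110448, -0.52493509, -0.85114154]])}
side {'intrinsics': array([[451.27037518,   0.        , 321.21704225],
       [  0.        , 451.27037518, 206.04622554],
       [  0.        ,   0.        ,   1.        ]]), 'xyz': array([ 0.41846626, -0.99952013,  0.88500146]), 'rotation': array([[ 0.98606564, -0.09479926,  0.1367028 ],
       [-0.16619656, -0.5974237 ,  0.7845149 ],
       [ 0.00729806, -0.79630272, -0.60485429]])}
wrist {'intrinsics': array([[309.70691629,   0.        , 318.72766669],
       [  0.        , 309.70691629, 204.05279908],
       [  0.        ,   0.        ,   1.        ]]), 'tool_from_camera': array([[ 2.00957066e-03, -9.54663025e-01, -2.97681826e-01,
         8.30777066e-02],
       [ 9.99997266e-01,  2.27436369e-03, -5.43149546e-04,
        -4.87103169e-04],
       [ 1.19556152e-03, -2.97679920e-01,  9.54664986e-01,
        -1.62110381e-01],
       [ 0.00000000e+00,  0.00000000e+00,  0.00000000e+00,
         1.00000000e+00]])}
```

View pics/scene0.png

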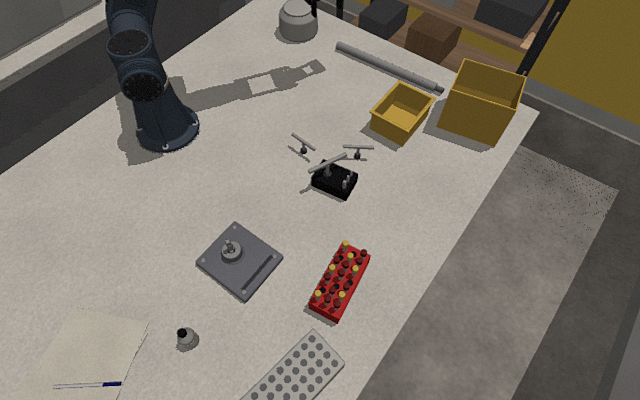

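View pics/side0.png

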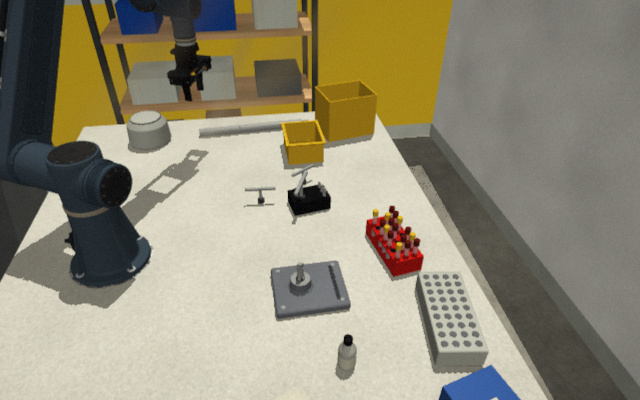

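The scene view shows the block at about (335,180) with a wrench bar spanning (308,170)-(347,155), and the base boss and tap at (231,245). Decoy wrenches lie at (303,145) and (357,152). In the side view the block is at (308,200), the tap top at (299,265) and a decoy at (260,192).

Run:
```python
import cv2,numpy as np
a=cv2.imread('pics/scene0.png');b=cv2.imread('pics/side0.png')
f=lambda i,x,y:cv2.resize(i[y:y+70,x:x+95],None,fx=4.2,fy=4.2,interpolation=cv2.INTER_CUBIC)
cv2.imwrite('pics/comp.png',np.vstack([np.hstack([f(a,285,130),f(b,240,150)]),np.hstack([f(a,190,215),f(b,260,250)])]))
```

```text
(no output)
```

View pics/comp.png

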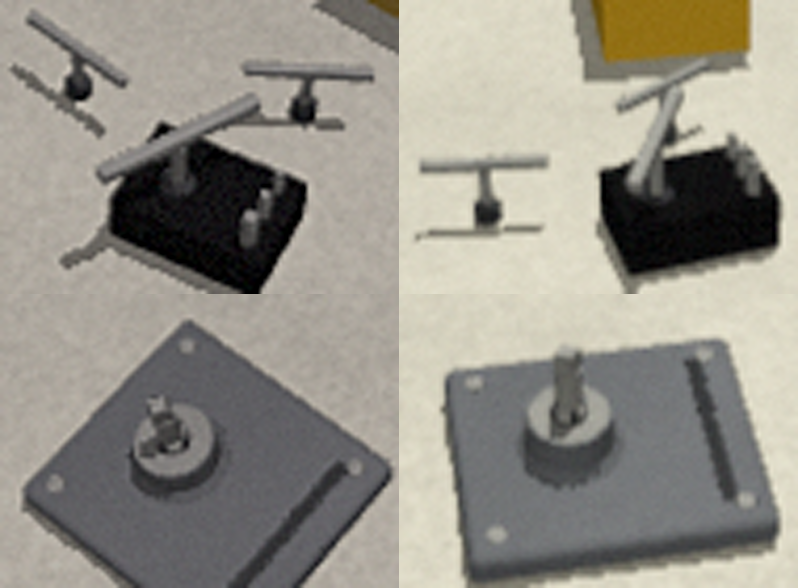

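Composite: the block's wrench bar has its ends at scene (308,171) and (346,154), and at side (296,194) and (306,173). The tap top is at scene (227.4,240.7) and side (300.5,263.6). The other two wrenches stand on the bench and look smaller.

```bash
cat > h.py <<'E'
import numpy as np,cv2
from rig import readout,cams
def ray(c,p):
    d=np.array(c['rotation'])@np.linalg.inv(c['intrinsics'])@[p[0],p[1],1.];return np.array(c['xyz']),d/np.linalg.norm(d)
def tri(rs):
    A=sum(np.eye(3)-np.outer(d,d) for o,d in rs);b=sum((np.eye(3)-np.outer(d,d))@o for o,d in rs);return np.linalg.solve(A,b)
def atz(r,z): o,d=r;return o+d*(z-o[2])/d[2]
def wray(c,s,p):
    K=c['intrinsics'];v=np.array([(p[0]-K[0,2])/K[0,0],(p[1]-K[1,2])/K[1,1]]);t=np.hypot(*v)
    d=np.r_[v/t*np.sin(t),np.cos(t)];T=c['tool_from_camera'];R=np.array(s['tcp_rot'])
    return np.array(s['position'])+R@T[:3,3],R@T[:3,:3]@d
def wproj(c,s,X):
    T=c['tool_from_camera'];R=np.array(s['tcp_rot']);v=T[:3,:3].T@(R.T@(np.array(X)-s['position'])-T[:3,3])
    K=c['intrinsics'];r=np.hypot(v[0],v[1]);t=np.arctan2(r,v[2]);return K[:2,2]+K[0,0]*t*v[:2]/r
E
python3 - <<'E'
from h import *
a=cams.capture('scene');b=cams.capture('side')
for n,p,q,z in(('e1',(308.1,171.2),(295.7,194),.092),('e2',(346.4,154.3),(306.2,172.6),.092),('tap',(227.4,240.7),(300.5,263.6),.102)):
    A,B=ray(a,p),ray(b,q);print(n,tri([A,B]).round(3),atz(A,z).round(3),atz(B,z).round(3))
E
```

```text
e1 [0.531 0.097 0.095] [0.528 0.099 0.092] [0.532 0.1   0.092]
e2 [0.58  0.219 0.088] [0.581 0.217 0.092] [0.58  0.212 0.092]
tap [ 0.505 -0.205  0.103] [ 0.503 -0.204  0.102] [ 0.506 -0.206  0.102]
```

```bash
python3 -m inch '[[27.5,-78.5,0,0,8.7],[27.5,-78.5,0,0,8.7],[27.5,-78.5,0,0,8.7],[27.5,-78.5,0,0,8.7],[27.5,-78.5,0,0,8.7],[27.5,-78.5,0,0,8.7],[27.5,-78.5,0,0,8.7],[27.5,-78.5,0,0,8.7],[27.5,-78.5,0,0,8.7],[27.5,-78.5,0,0,8.7]]'
```

```text
time_s: 1.08
position: [0.3685, 0.1859, 0.2228]
tcp_rot: [[-0.93, 0.368, 0.001], [0.368, 0.93, 0.0], [-0.001, 0.0, -1.0]]
force: [1.4, 0.8, 0.8]
opening: 1.0
grasp_force: 0.0
```

```bash
python3 -m inch '[[13.7,-39.2,0,0,8.7],[13.7,-39.2,0,0,8.7],[13.7,-39.2,0,0,8.7],[13.7,-39.2,0,0,8.7],[13.7,-39.2,0,0,8.7],[13.7,-39.2,0,0,8.7],[13.7,-39.2,0,0,8.7],[13.7,-39.2,0,0,8.7],[13.7,-39.2,0,0,8.7],[13.7,-39.2,0,0,8.7]]'; python3 -m inch '[[0,0,0,0,8.7],[0,0,0,0,8.7],[0,0,0,0,8.7],[0,0,0,0,8.7]]'
python3 - <<'E'
from h import *
import pickle
s=readout.read_state();c=cams.capture('wrist');pickle.dump((s,c),open('tap.pkl','wb'))
p=wproj(c,s,[.505,-.205,.102]);print(s['position'],p,s['joint_positions'])
x,y=p.astype(int);x0,y0=max(0,x-100),max(0,y-75);print(x0,y0)
cv2.imwrite('pics/tapw.png',cv2.resize(c['image'][y0:y0+150,x0:x0+200],None,fx=4,fy=4,interpolation=cv2.INTER_CUBIC))
E
```

```text
time_s: 1.92
position: [0.5056, -0.2067, 0.2226]
tcp_rot: [[-0.929, 0.37, 0.0], [0.37, 0.929, -0.0], [-0.0, 0.0, -1.0]]
force: [0.6, 0.4, -0.3]
opening: 1.0
grasp_force: 0.0
time_s: 2.25
position: [0.5044, -0.2028, 0.2223]
tcp_rot: [[-0.93, 0.368, -0.001], [0.368, 0.93, 0.001], [0.002, 0.001, -1.0]]
force: [0.3, -0.7, -0.1]
opening: 0.997
grasp_force: 0.0
[ 0.50435809 -0.20280329  0.22226223] [317.43493576 200.70159129] [-3.36956919e+01  2.40240648e+01  9.37615311e+01  1.63579411e-02
  6.23266213e+01 -1.02109067e+02]
217 125
```

View pics/tapw.png

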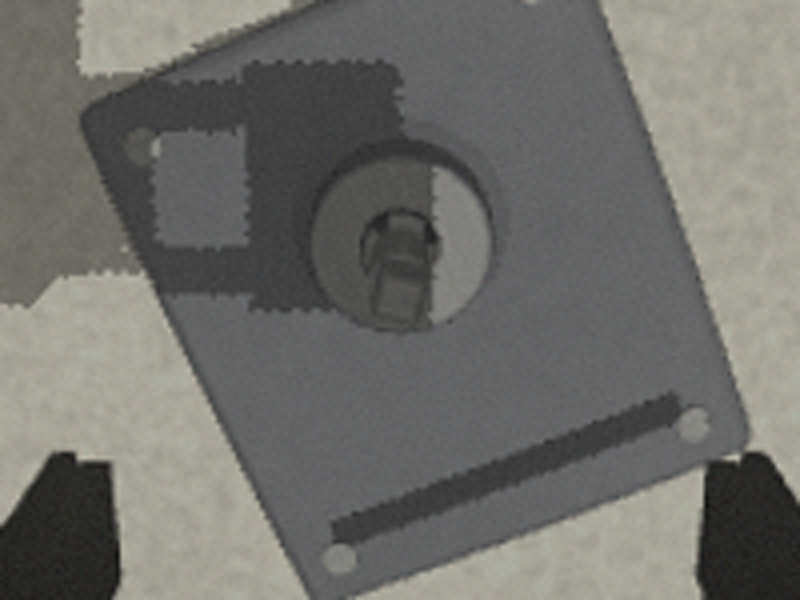

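The crop shows the boss centred at (403,240). The tap leans in view towards its top near (400,300), all in the gripper's shadow, so I'll enhance it to read the square's angle.

Run:
```python
import cv2,numpy as np,pickle
s,c=pickle.load(open('tap.pkl','rb'))
g=c['image'][165:215,290:345]
g=cv2.cvtColor(g,cv2.COLOR_BGR2GRAY).astype(float);g=np.clip((g-20)/(120-20),0,1)**.8*255
cv2.imwrite('pics/tapz.png',cv2.resize(g.astype(np.uint8),None,fx=12,fy=12,interpolation=cv2.INTER_CUBIC))
```

```text
(no output)
```

View pics/tapz.png

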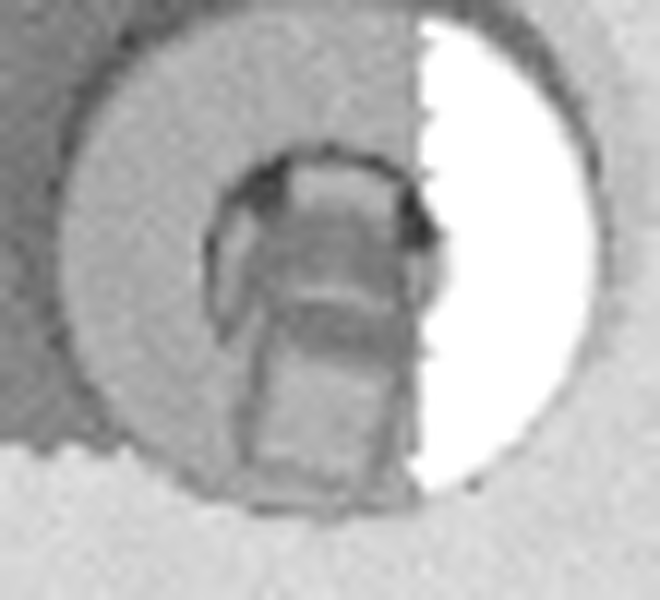

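The top of the square has its corners at about (268,345), (392,362), (378,478) and (248,455) in the zoom.

Run:
```python
from h import *
import pickle
s,c=pickle.load(open('tap.pkl','rb'))
q=np.array([(268,345),(392,362),(378,478),(248,455)])/12.+[290,165]-.5
P=np.array([atz(wray(c,s,p),.102) for p in q]);print(P.round(4),P.mean(0))
for i in range(4):
    d=P[(i+1)%4]-P[i];print(np.hypot(*d[:2])*1e3,np.degrees(np.arctan2(d[1],d[0]))%90)
# boss centre check at z=.05 (crop4 312..492,150..330)
print(atz(wray(c,s,((62+600)/2/12+290-.5,(0+505)/2/12+165-.5)),.05))
```

```text
[[ 0.4962 -0.2072  0.102 ]
 [ 0.5011 -0.1986  0.102 ]
 [ 0.5096 -0.2032  0.102 ]
 [ 0.504  -0.2121  0.102 ]] [ 0.50274545 -0.2052774   0.102     ]
9.870619164303124 60.427853844692834
9.641756948535994 62.065003092883764
10.510883489617836 58.03783137755785
9.206372270342941 58.21386630284894
[ 0.5028236  -0.20481539  0.05      ]
```

The tap is at (0.5027,-0.205), matching the boss centre, with its square at about 60° mod 90. Next I go above the wrench, turned across the bar.

```bash
python3 -m inch '[[5,36,-1,-90,8.7],[5,36,-1,-90,8.7],[5,36,-1,-90,8.7],[5,36,-1,-90,8.7],[5,36,-1,-90,8.7],[5,36,-1,-90,8.7],[5,36,-1,-90,8.7],[5,36,-1,-90,8.7],[5,36,-1,-90,8.7],[5,36,-1,-90,8.7]]'; python3 -m inch '[[0,0,0,-18.5,8.7],[0,0,0,-18.5,8.7],[0,0,0,-18.5,8.7],[0,0,0,-18.5,8.7],[0,0,0,-18.5,8.7],[0,0,0,-18.5,8.7]]'
python3 - <<'E'
from h import *
import pickle
s=readout.read_state();c=cams.capture('wrist');pickle.dump((s,c),open('wr.pkl','wb'))
p=wproj(c,s,[.5555,.157,.092]);print(s['position'],s['tcp_rot'],p,s['joint_positions'])
x,y=p.astype(int);x0,y0=max(0,x-133),max(0,y-100);print(x0,y0)
cv2.imwrite('pics/wrw.png',cv2.resize(c['image'][y0:y0+200,x0:x0+266],None,fx=3,fy=3,interpolation=cv2.INTER_CUBIC))
E
```

```text
time_s: 3.13
position: [0.554, 0.1605, 0.2128]
tcp_rot: [[-0.045, 0.999, 0.0], [0.999, 0.045, 0.001], [0.001, 0.0, -1.0]]
force: [1.1, -0.1, 0.2]
opening: 1.0
grasp_force: 0.0
time_s: 3.63
position: [0.5547, 0.1562, 0.2127]
tcp_rot: [[0.27, 0.963, -0.0], [0.963, -0.27, -0.0], [-0.0, -0.0, -1.0]]
force: [-0.3, 0.2, -0.1]
opening: 0.998
grasp_force: 0.0
[0.55465705 0.1561724  0.21272582] [[ 2.69997689e-01  9.62860964e-01 -1.07070234e-04]
 [ 9.62860970e-01 -2.69997691e-01 -6.57298139e-06]
 [-3.52375833e-05 -1.01319060e-04 -9.99999994e-01]] [320.24593389 196.18021096] [4.61882980e+00 2.71269524e+01 8.98420809e+01 1.33089440e-04
 6.30371118e+01 2.02828989e+01]
187 96
```

View pics/wrw.png

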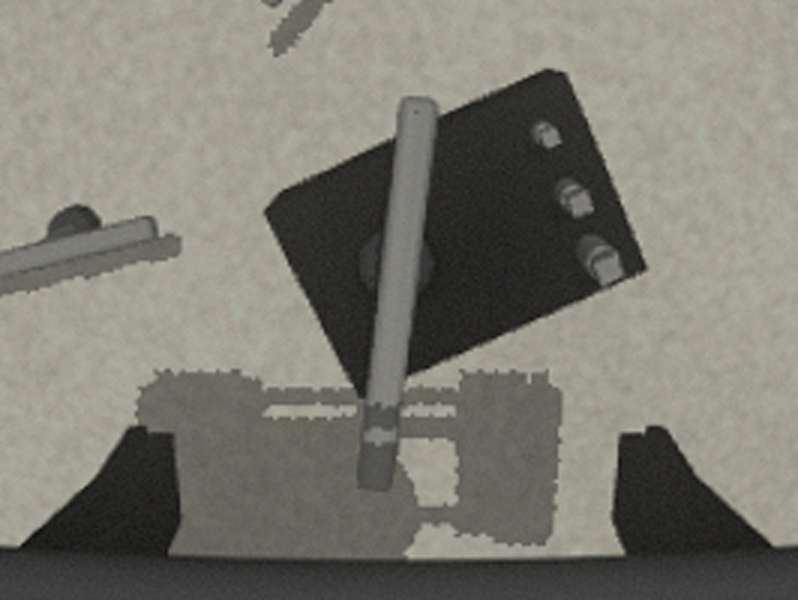

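The crop shows the bar running from (419,100) to (376,488), with the block behind it and no obstruction for the fingers.

Run:
```python
from h import *
import pickle
s,c=pickle.load(open('wr.pkl','rb'))
P=[atz(wray(c,s,(np.array(q)/3+[187,96])),.098) for q in((418,101),(376,486))]
d=P[1]-P[0];m=(P[0]+P[1])/2;print(P,np.hypot(*d[:2]),np.degrees(np.arctan2(d[1],d[0]))%180,m)
R=s['tcp_rot'];print('tool y',np.degrees(np.arctan2(R[1,1],R[0,1])),'shift cm',(m-s['position'])*100)
```

```text
[array([0.57756388, 0.21648218, 0.098     ]), array([0.53116159, 0.09878892, 0.098     ])] 0.1265103838995548 68.4824385059782 [0.55436273 0.15763555 0.098     ]
tool y -15.664129553053511 shift cm [ -0.02943171   0.14631487 -11.47258189]
```

```bash
python3 -m inch '[[0,0.15,-3,-5.9,5],[0,0.15,-6,-5.9,5],[0,0.15,-8,-5.9,5],[0,0.15,-9,-5.9,5],[0,0.15,-9,-5.9,5],[0,0.15,-11,-5.9,5],[0,0.15,-13,-5.9,5],[0,0.15,-14,-5.9,5],[0,0.15,-14,-5.9,5],[0,0.15,-14,-5.9,5]]'; python3 -m inch '[[0,0,0,0,1],[0,0,0,0,0.5],[0,0,0,0,0.5],[0,0,0,0,0.5],[0,0,0,0,0.5],[0,0,0,0,0.5],[0,0,0,0,0.5],[0,0,0,0,0.5]]'
```

```text
time_s: 4.52
position: [0.5557, 0.1572, 0.0731]
tcp_rot: [[0.37, 0.929, 0.001], [0.929, -0.37, 0.0], [0.0, 0.001, -1.0]]
force: [-1.0, 0.2, 0.2]
opening: 0.576
grasp_force: 0.0
time_s: 5.18
position: [0.5552, 0.1572, 0.0726]
tcp_rot: [[0.37, 0.929, -0.0], [0.929, -0.37, 0.0], [-0.0, -0.0, -1.0]]
force: [-0.6, 0.6, 0.9]
opening: 0.13
grasp_force: 30.0
```

```bash
python3 -m inch '[[0,0,2,0,0.5],[0,0,5,0,0.5],[0,0,9,0,0.5],[0,0,12,0,0.5],[-5.3,-36.2,12,82,0.5],[-5.3,-36.2,12,82,0.5],[-5.3,-36.2,12,82,0.5],[-5.3,-36.2,12,82,0.5],[-5.3,-36.2,12,82,0.5],[-5.3,-36.2,12,82,0.5]]'
python3 - <<'E'
from rig import readout
import numpy as np
s=readout.read_state();R=s['tcp_rot'];print(s['position'],np.degrees(np.arctan2(R[1,1],R[0,1])),s['moment'])
E
```

```text
time_s: 6.02
position: [0.522, -0.0682, 0.1922]
tcp_rot: [[-0.3, 0.954, -0.001], [0.954, 0.3, 0.0], [0.001, -0.001, -1.0]]
force: [-0.2, -0.3, -3.0]
opening: 0.135
grasp_force: 30.0
[ 0.52203023 -0.06816509  0.19218614] 17.480580295938363 [-0.0889034   0.03353018  0.02946862]
```

```bash
python3 -m inch '[[-1.9,-13.7,0,42.8,0.5],[-1.9,-13.7,0,42.8,0.5],[-1.9,-13.7,0,42.8,0.5],[-1.9,-13.7,0,42.8,0.5],[-1.9,-13.7,0,42.8,0.5],[-1.9,-13.7,0,42.8,0.5],[-1.9,-13.7,0,42.8,0.5],[-1.9,-13.7,0,42.8,0.5],[-1.9,-13.7,0,42.8,0.5],[-1.9,-13.7,0,42.8,0.5]]'
python3 - <<'E'
from h import *
s=readout.read_state();R=s['tcp_rot'];print(s['position'],np.degrees(np.arctan2(R[1,1],R[0,1])),s['moment'],s['joint_positions'][5])
a=cams.capture('scene')['image'];b=cams.capture('side')['image']
f=lambda i,x,y:cv2.resize(i[y:y+100,x:x+66],None,fx=6,fy=6,interpolation=cv2.INTER_CUBIC)
cv2.imwrite('pics/over.png',np.hstack([f(a,195,185),f(b,268,200)]))
E
```

```text
time_s: 6.85
position: [0.5039, -0.2035, 0.1923]
tcp_rot: [[-0.865, 0.501, -0.001], [0.501, 0.865, 0.0], [0.001, 0.0, -1.0]]
force: [0.3, 0.6, -2.2]
opening: 0.136
grasp_force: 30.0
[ 0.50385236 -0.20346936  0.19227671] 59.90678140869318 [-0.02055563 -0.00073299 -0.03299914] -93.68306733009051
```

View pics/over.png

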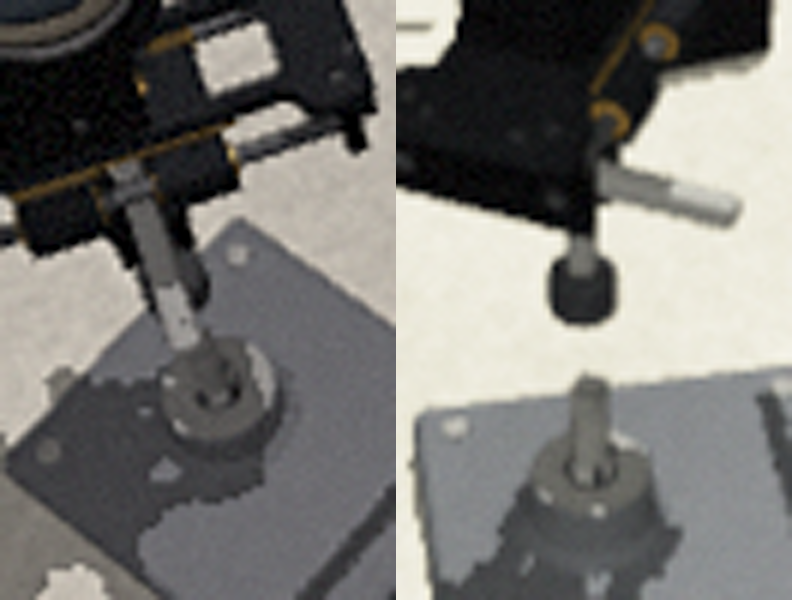

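The side half of the composite shows the socket centred near x=582 and the tap top at (592,380). I'll check that offset against the projection.

Run:
```python
from h import *
c=cams.capture('side')
def pr(X):
    v=c['rotation'].T@(np.array(X)-c['xyz']);p=c['intrinsics']@v/v[2];return p[:2]
s=readout.read_state();x,y,z=s['position'];print(s['position'])
for X in((x,y,z+.019-.070),(x,y,z+.019-.048),(.5027,-.205,.102),(.5027,-.205,.087)):print(pr(X),(pr(X)-[268,200])*6+[396,0])
```

```text
[ 0.50407763 -0.20350859  0.19249493]
[299.06613191 251.08777252] [582.39679145 306.52663514]
[298.8588744  244.27596534] [581.15324639 265.65579201]
[298.94689114 263.39224104] [581.68134682 380.35344622]
[299.08349216 267.7501085 ] [582.50095296 406.50065098]
```

Run:
```python
from h import *
import pickle
s=readout.read_state();c=cams.capture('wrist');b=cams.capture('side')['image'];pickle.dump((s,c),open('ov.pkl','wb'))
g=cv2.cvtColor(b,cv2.COLOR_BGR2GRAY)
for r in (246,248,250,263,265,267,269,271,273):print(r,g[r,288:312])
w=c['image'][110:285,220:420];w=cv2.convertScaleAbs(w,alpha=1.8)
cv2.imwrite('pics/ovw.png',cv2.resize(w,None,fx=3.4,fy=3.4,interpolation=cv2.INTER_CUBIC))
```

```text
246 [234 236 236 237 224 116  40  39  41  43  53  57  53  40  40  38 107 210
 233 234 234 232 233 232]
248 [235 237 237 237 226 141  36  37  45  48  49  49  45  46  41  38 104 209
 234 233 232 232 235 234]
250 [234 236 236 237 229 166  37  41  41  39  45  42  45  39  42  38 105 210
 235 233 231 233 234 231]
263 [232 235 234 232 231 232 229 232 231 207 137 109 107 111 135 189 219 214
 215 211 204 205 208 201]
265 [225 217 219 214 206 206 202 197 168 114  94  96  92  83  88 111 136 137
 138 138 138 140 139 139]
267 [134 135 135 138 135 136 133 136 130 110 110 112 107  95  94 116 134 135
 138 135 132 137 139 142]
269 [134 133 135 135 136 135 131 135 126 100 108 111 110 104 103 109 136 135
 135 136 137 137 137 138]
271 [137 134 138 136 135 137 135 129 123 108 106 111 116 109 107 119 148 140
 135 137 135 138 137 137]
273 [131 137 137 134 133 118 109 102 100  96 108 116 114 111 101 112 161 185
 178 162 145 138 139 137]
```

View pics/ovw.png

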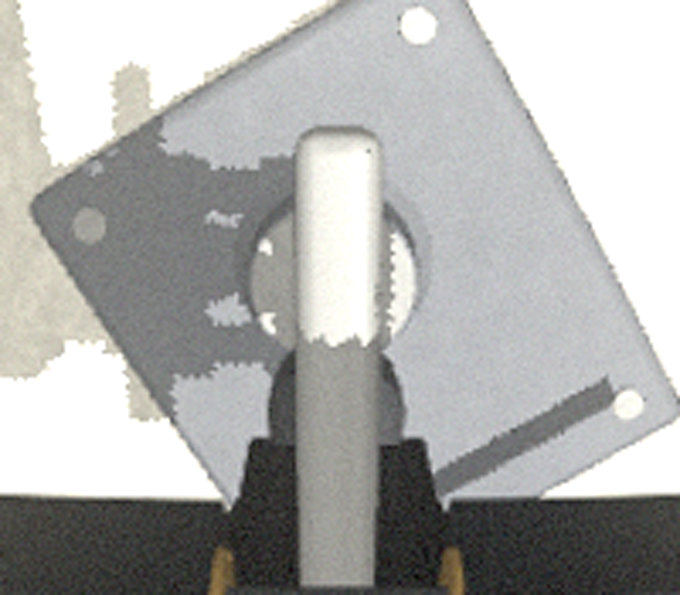

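The wrist view shows the boss centred at col 333 and the socket at 336.5, and the side view has the tap about 1.4 mm to +x of the socket. Combining them puts the target at about (0.504,-0.2052), so I shift y by -0.17 cm and go down in steps.

```bash
cat > st.py <<'E'
from rig import readout
import numpy as np
s=readout.read_state();R=s['tcp_rot'];print('T',round(s['time_s'],2),np.round(s['position'],4),'yaw',round(np.degrees(np.arctan2(R[1,1],R[0,1])),1),'F',np.round(s['force'],1),'M',np.round(s['moment'],3),'j6',round(s['joint_positions'][5],1),'tau6',round(s['tau'][5],3),'op',round(s['opening'],3))
E
python3 -m inch '[[0,-0.17,-1,0,0.5],[0,-0.17,-2,0,0.5],[0,-0.17,-3,0,0.5],[0,-0.17,-3.8,0,0.5],[0,-0.17,-3.8,0,0.5],[0,-0.17,-3.8,0,0.5]]'>/dev/null;python3 st.py;python3 -m inch '[[0,0,-0.1,0,0.5],[0,0,-0.2,0,0.5],[0,0,-0.3,0,0.5],[0,0,-0.3,0,0.5]]'>/dev/null; python3 st.py
```

```text
T 7.6 [ 0.5036 -0.2052  0.1535] yaw 59.9 F [ 0.8  0.5 -1.1] M [-0.061 -0.002 -0.016] j6 -93.9 tau6 0.001 op 0.133
T 7.93 [ 0.5041 -0.2055  0.1517] yaw 60.0 F [ 0.6  0.3 -1.4] M [-0.027  0.092  0.012] j6 -93.9 tau6 -0.0 op 0.134
```

```bash
python3 -m inch '[[0,0,-0.1,0,0.5],[0,0,-0.2,0,0.5],[0,0,-0.3,0,0.5],[0,0,-0.3,0,0.5]]'>/dev/null; python3 st.py
```

```text
T 8.27 [ 0.5043 -0.2054  0.1485] yaw 59.9 F [ 0.8 -0.7 -1.3] M [ 0.165 -0.164 -0.001] j6 -93.9 tau6 -0.006 op 0.134
```

```bash
python3 -m inch '[[0,0,-0.1,0,0.5],[0,0,-0.2,0,0.5],[0,0,-0.3,0,0.5],[0,0,-0.3,0,0.5]]'>/dev/null; python3 st.py
```

```text
T 8.6 [ 0.5042 -0.2054  0.1454] yaw 59.9 F [ 2.2  1.2 -1.9] M [ 0.207 -0.246 -0.01 ] j6 -93.9 tau6 -0.009 op 0.134
```

```bash
python3 -m inch '[[0,0,-0.1,0,0.5],[0,0,-0.2,0,0.5],[0,0,-0.3,0,0.5],[0,0,-0.3,0,0.5]]'>/dev/null; python3 st.py
```

```text
T 8.93 [ 0.5042 -0.2054  0.1424] yaw 59.9 F [ 1.8  1.3 -1.6] M [ 0.237 -0.309 -0.002] j6 -93.9 tau6 -0.012 op 0.133
```

```bash
python3 -m inch '[[0.04,0.03,-0.1,0,0.5],[0.05,0.04,-0.2,0,0.5],[0.05,0.04,-0.3,0,0.5],[0.05,0.04,-0.3,0,0.5]]'>/dev/null; python3 st.py
```

```text
T 9.27 [ 0.5044 -0.2052  0.1393] yaw 60.0 F [ 0.5 -0.3 -2.2] M [ 0.015 -0.184  0.016] j6 -93.8 tau6 -0.006 op 0.131
```

```bash
python3 -m inch '[[0,0,-0.05,0,0.5],[0,0,-0.1,0,0.5],[0,0,-0.1,0,0.5]]'>/dev/null; python3 st.py
```

```text
T 9.52 [ 0.5045 -0.2052  0.1385] yaw 59.9 F [-0.4 -0.2 -2.4] M [ 0.042 -0.179  0.007] j6 -93.8 tau6 -0.005 op 0.137
```

```bash
python3 -m inch '[[0.03,0,-0.05,0,0.5],[0.03,0,-0.1,0,0.5],[0.03,0,-0.1,0,0.5]]'>/dev/null; python3 st.py
```

```text
T 9.77 [ 0.5048 -0.2053  0.1382] yaw 60.0 F [-0.8  0.2  3.4] M [ 0.055  0.187 -0.008] j6 -93.8 tau6 -0.002 op 0.135
```

```bash
python3 -m inch '[[0,0,-0.05,0,0.5],[0,0,-0.05,0,0.5],[0,0,-0.05,0,0.5]]'>/dev/null; python3 st.py
```

```text
T 10.02 [ 0.505  -0.2053  0.1381] yaw 60.0 F [-1.3  0.4  7.3] M [0.05  0.311 0.005] j6 -93.8 tau6 -0.002 op 0.133
```

Seated: contact came at bar height 0.157. I ease off slightly and start the first half turn.

```bash
python3 -m inch '[[-0.03,0,0.05,-2,0.5],[-0.03,0,0.05,-4,0.5],[-0.03,0,0.05,-6,0.5],[-0.03,0,0.05,-8,0.5],[-0.03,0,0.04,-10,0.5]]'>/dev/null; python3 st.py
```

```text
T 10.43 [ 0.5049 -0.2053  0.1382] yaw 49.9 F [-1.4  0.7  5.5] M [0.14  0.119 0.029] j6 -83.7 tau6 -0.227 op 0.135
```

```bash
python3 -m inch '[[0,0,0,-7,0.5],[0,0,-0.01,-14,0.5],[0,0,-0.01,-21,0.5],[0,0,-0.02,-28,0.5],[0,0,-0.02,-35,0.5],[0,0,-0.03,-42,0.5],[0,0,-0.03,-49,0.5],[0,0,-0.04,-56,0.5],[0,0,-0.04,-63,0.5],[0,0,-0.05,-70,0.5]]'>/dev/null; python3 st.py
```

```text
T 11.27 [ 0.5048 -0.2055  0.1377] yaw -20.3 F [-1.1  0.7  4.7] M [-0.107  0.234  0.224] j6 -13.5 tau6 -0.689 op 0.135
```

```bash
python3 -m inch '[[0,0,0,-7,0.5],[0,0,-0.01,-14,0.5],[0,0,-0.01,-21,0.5],[0,0,-0.02,-28,0.5],[0,0,-0.02,-35,0.5],[0,0,-0.03,-42,0.5],[0,0,-0.03,-49,0.5],[0,0,-0.04,-56,0.5],[0,0,-0.04,-63,0.5],[0,0,-0.05,-70,0.5]]'>/dev/null; python3 st.py
```

```text
T 12.1 [ 0.5046 -0.2055  0.1372] yaw -90.3 F [-0.2 -0.1  5.3] M [-0.067  0.36   0.283] j6 56.5 tau6 -0.689 op 0.135
```

```bash
python3 -m inch '[[0,0,0,-7,0.5],[0,0,-0.01,-14,0.5],[0,0,-0.01,-21,0.5],[0,0,-0.02,-28,0.5],[0,0,-0.02,-35,0.5],[0,0,-0.03,-36,0.5]]'>/dev/null; python3 st.py
```

```text
T 12.6 [ 0.5046 -0.2054  0.1369] yaw -126.2 F [-1.5  0.2  6.3] M [0.077 0.449 0.2  ] j6 92.4 tau6 0.576 op 0.132
```

```bash
python3 -m inch '[[-0.02,0,0,7,0.5],[-0.03,0,0.01,14,0.5],[-0.03,0,0.02,21,0.5],[-0.03,0,0.02,28,0.5],[-0.03,0,0.03,35,0.5],[-0.03,0,0.03,42,0.5],[-0.03,0,0.04,49,0.5],[-0.03,0,0.04,56,0.5],[-0.03,0,0.05,63,0.5],[-0.03,0,0.05,70,0.5]]'>/dev/null; python3 st.py
```

```text
T 13.43 [ 0.5047 -0.2055  0.1373] yaw -55.8 F [-0.3  0.3  3.9] M [-0.107  0.23  -0.309] j6 21.8 tau6 0.683 op 0.133
```

```bash
python3 -m inch '[[0,0,0,7,0.5],[0,0,0.01,14,0.5],[0,0,0.01,21,0.5],[0,0,0.02,28,0.5],[0,0,0.02,30,0.5],[0,0,0.02,30,0.5]]'>/dev/null; python3 st.py
```

```text
T 13.93 [ 0.5048 -0.2054  0.1375] yaw -26.1 F [-0.9 -0.6  4.5] M [-0.101  0.15  -0.177] j6 -7.9 tau6 -0.45 op 0.129
```

```bash
python3 -m inch '[[0,0,0,-7,0.5],[0,0,0,-14,0.5],[0,0,-0.01,-21,0.5],[0,0,-0.01,-28,0.5],[0,0,-0.02,-35,0.5],[0,0,-0.02,-42,0.5],[0,0,-0.03,-49,0.5],[0,0,-0.03,-56,0.5],[0,0,-0.04,-63,0.5],[0,0,-0.04,-70,0.5]]'>/dev/null; python3 st.py
```

```text
T 14.77 [ 0.5045 -0.2055  0.1371] yaw -96.4 F [-1.2 -0.9  5. ] M [-0.045  0.289  0.253] j6 62.5 tau6 -0.689 op 0.133
```

```bash
python3 -m inch '[[0,0,0,-7,0.5],[0,0,-0.01,-14,0.5],[0,0,-0.01,-21,0.5],[0,0,-0.02,-28,0.5],[0,0,-0.02,-30,0.5],[0,0,-0.02,-30,0.5]]'>/dev/null; python3 st.py; python3 -m inch '[[0,0,0,0,2],[0,0,0,0,4],[0,0,0,0,4],[0,0,0,0,4]]'>/dev/null; python3 st.py
```

```text
T 15.27 [ 0.5045 -0.2054  0.1369] yaw -126.1 F [-0.9  0.4  6.2] M [0.021 0.377 0.233] j6 92.2 tau6 0.416 op 0.131
T 15.6 [ 0.504  -0.2049  0.1359] yaw -126.1 F [-0.7 -0.4  0. ] M [-0.039  0.204  0.001] j6 92.2 tau6 0.002 op 0.351
```

```bash
python3 -m inch '[[0,0,0,0,4],[0,0,1,0,4],[0,0,2.5,0,4],[0,0,3.8,0,4],[0,0,3.8,0,4],[0,0,3.8,7,4],[0,0,3.8,14,4],[0,0,3.8,21,4],[0,0,3.8,28,4],[0,0,3.8,35,4]]'>/dev/null; python3 st.py
python3 -m inch '[[0,0,0,70,4],[0,0,0,70,4],[0,0,0,70,4],[0,0,0,70,4],[0,0,0,70,4],[0,0,0,70,4],[0,0,0,70,4],[0,0,0,70,4],[0,0,0,70,4],[0,0,0,70,4]]'>/dev/null; python3 st.py
python3 -m inch '[[0,0,0,70,4],[0,0,0,70,4],[0,0,0,70,4],[0,0,0,70,4],[0,0,0,70,4],[0,0,0,70,4],[0,0,0,70,4],[0,0,0,70,4],[0,0,0,70,4],[0,0,0,70,4]]'>/dev/null; python3 st.py
```

```text
T 16.43 [ 0.504  -0.2049  0.174 ] yaw -90.7 F [-0.5  0.2  0.5] M [0.012 0.142 0.053] j6 56.8 tau6 0.965 op 0.46
T 17.27 [ 0.504  -0.2049  0.174 ] yaw -20.7 F [ 1.  -0.6 -0.1] M [-0.104  0.097  0.   ] j6 -13.2 tau6 0.617 op 0.461
T 18.1 [ 0.504  -0.2049  0.174 ] yaw 49.3 F [ 0.3  0.  -0.5] M [-0.017 -0.015  0.028] j6 -83.2 tau6 0.617 op 0.458
```

```bash
python3 -m inch '[[0.05,-0.05,0,5,4],[0.05,-0.05,0,5,4],[0.05,-0.05,0,5,4],[0.05,-0.05,-1.5,5,4],[0.05,-0.05,-2.8,5,4],[0.05,-0.05,-3.5,5,4],[0.05,-0.05,-3.7,5,4],[0.05,-0.05,-3.7,5,4]]'>/dev/null; python3 st.py
python3 -m inch '[[0,0,0,0,1],[0,0,0,0,0.5],[0,0,0,0,0.5],[0,0,0,0,0.5],[0,0,0,0,0.5],[0,0,0,0,0.5],[0,0,0,0,0.5],[0,0,0,0,0.5]]'; python3 st.py
```

```text
T 18.77 [ 0.5044 -0.2053  0.1367] yaw 53.9 F [-0.3  0.  -0. ] M [-0.054 -0.023  0.012] j6 -87.8 tau6 0.006 op 0.454
time_s: 19.43
position: [0.5049, -0.2057, 0.1376]
tcp_rot: [[-0.809, 0.588, 0.0], [0.588, 0.809, -0.0], [-0.001, -0.0, -1.0]]
force: [-0.3, -0.6, 1.8]
opening: 0.135
grasp_force: 29.9
T 19.43 [ 0.5049 -0.2057  0.1376] yaw 54.0 F [-0.3 -0.6  1.8] M [0.017 0.03  0.149] j6 -87.9 tau6 0.109 op 0.135
```

```bash
python3 -m inch '[[0,0,0,-7,0.5],[0,0,-0.01,-14,0.5],[0,0,-0.01,-21,0.5],[0,0,-0.02,-28,0.5],[0,0,-0.02,-35,0.5],[0,0,-0.03,-42,0.5],[0,0,-0.03,-49,0.5],[0,0,-0.04,-56,0.5],[0,0,-0.04,-63,0.5],[0,0,-0.05,-70,0.5]]'>/dev/null; python3 st.py;python3 -m inch '[[0,0,0,-7,0.5],[0,0,-0.01,-14,0.5],[0,0,-0.01,-20,0.5],[0,0,-0.01,-20,0.5]]'>/dev/null; python3 st.py
```

```text
T 20.27 [ 0.5046 -0.2057  0.1371] yaw -16.3 F [-1.   0.4  2.9] M [-0.137  0.28   0.282] j6 -17.6 tau6 -0.689 op 0.133
T 20.6 [ 0.5045 -0.2056  0.1369] yaw -36.1 F [-2.2 -1.7  3.3] M [-0.175  0.351  0.055] j6 2.2 tau6 0.685 op 0.134
```

```bash
python3 -m inch '[[0,0,0,7,0.5],[0,0,0.01,14,0.5],[0,0,0.02,21,0.5],[0,0,0.02,28,0.5],[0,0,0.03,35,0.5],[0,0,0.03,42,0.5],[0,0,0.04,49,0.5],[0,0,0.04,56,0.5],[0,0,0.05,63,0.5],[0,0,0.05,70,0.5]]'>/dev/null; python3 st.py;python3 -m inch '[[0,0,0,7,0.5],[0,0,0.01,14,0.5],[0,0,0.01,21,0.5],[0,0,0.02,28,0.5],[0,0,0.02,30,0.5],[0,0,0.02,30,0.5]]'>/dev/null; python3 st.py
```

```text
T 21.43 [ 0.5049 -0.2057  0.1373] yaw 34.4 F [-0.6  0.4  1.8] M [-0.024  0.121 -0.326] j6 -68.3 tau6 0.683 op 0.134
T 21.93 [ 0.505  -0.2056  0.1375] yaw 64.0 F [-0.6 -0.2  1.6] M [ 0.005 -0.014 -0.174] j6 -98.0 tau6 -0.448 op 0.133
```

```bash
python3 -m inch '[[0,0,0,-7,0.5],[0,0,0,-14,0.5],[0,0,-0.01,-21,0.5],[0,0,-0.01,-28,0.5],[0,0,-0.02,-35,0.5],[0,0,-0.02,-42,0.5],[0,0,-0.03,-49,0.5],[0,0,-0.03,-56,0.5],[0,0,-0.04,-63,0.5],[0,0,-0.04,-70,0.5]]'>/dev/null; python3 st.py;python3 -m inch '[[0,0,0,-7,0.5],[0,0,-0.01,-14,0.5],[0,0,-0.01,-21,0.5],[0,0,-0.02,-25,0.5],[0,0,-0.02,-28,0.5],[0,0,-0.02,-28,0.5]]'>/dev/null; python3 st.py
```

```text
T 22.77 [ 0.5047 -0.2057  0.1372] yaw -6.3 F [-0.7  0.7  3.2] M [-0.065  0.255  0.23 ] j6 -27.6 tau6 -0.688 op 0.137
T 23.27 [ 0.5045 -0.2056  0.137 ] yaw -34.0 F [-1.6  0.1  3.9] M [-0.132  0.348  0.165] j6 0.1 tau6 0.478 op 0.129
```

```bash
python3 -m inch '[[0,0,0,-2,0.5],[0,0,0,-4,0.5],[0,0,0,-6,0.5]]'>/dev/null; python3 st.py
```

```text
T 23.52 [ 0.5045 -0.2056  0.1369] yaw -40.0 F [-0.8 -0.7  3.4] M [-0.098  0.335  0.246] j6 6.1 tau6 -0.021 op 0.138
```

```bash
python3 -m inch '[[0,0,0,-2,0.5],[0,0,0,-4,0.5],[0,0,0,-6,0.5]]'>/dev/null; python3 st.py
```

```text
T 23.77 [ 0.5045 -0.2056  0.1369] yaw -46.0 F [-1.7  0.6  4.1] M [-0.044  0.384  0.292] j6 12.1 tau6 -0.02 op 0.132
```

```bash
python3 -m inch '[[0,0,0,-2,0.5],[0,0,0,-4,0.5],[0,0,-0.01,-6,0.5]]'>/dev/null; python3 st.py
```

```text
T 24.02 [ 0.5045 -0.2056  0.1368] yaw -52.0 F [-1.7  0.7  4.2] M [-0.056  0.407  0.304] j6 18.1 tau6 -0.021 op 0.135
```

```bash
python3 -m inch '[[0,0,0,-2,0.5],[0,0,0,-4,0.5]]'>/dev/null; python3 st.py
```

```text
T 24.18 [ 0.5045 -0.2055  0.1368] yaw -56.0 F [-1.1  0.1  3.2] M [-0.07   0.351  0.247] j6 22.1 tau6 -0.02 op 0.137
```

Still running torque, so I carry on.

```bash
python3 -m inch '[[-0.01,0,0,-2,0.5],[-0.01,0,0,-4,0.5],[-0.02,0,-0.01,-6,0.5]]'>/dev/null; python3 st.py
```

```text
T 24.43 [ 0.5044 -0.2056  0.1368] yaw -62.0 F [-1.6 -0.3  4.2] M [0.031 0.337 0.232] j6 28.1 tau6 -0.019 op 0.129
```

```bash
python3 -m inch '[[-0.01,0,0,-2,0.5],[-0.01,0,0,-4,0.5],[-0.02,0,-0.01,-6,0.5]]'>/dev/null; python3 st.py
```

```text
T 24.68 [ 0.5043 -0.2055  0.1367] yaw -68.0 F [-0.7  0.5  5.4] M [0.037 0.348 0.255] j6 34.1 tau6 -0.019 op 0.136
```

```bash
python3 -m inch '[[0,0,0,-2,0.5],[0,0,0,-4,0.5],[0,0,0,-6,0.5]]'>/dev/null; python3 st.py
```

```text
T 24.93 [ 0.5043 -0.2055  0.1367] yaw -74.0 F [-1.2  0.6  3.2] M [0.023 0.322 0.261] j6 40.1 tau6 -0.02 op 0.137
```

```bash
python3 -m inch '[[0,0,0,-2,0.5],[0,0,0,-4,0.5],[0,0,0,-6,0.5]]'>/dev/null; python3 st.py
```

```text
T 25.18 [ 0.5043 -0.2055  0.1366] yaw -80.0 F [-0.1  1.3  4.7] M [0.012 0.263 0.268] j6 46.1 tau6 -0.02 op 0.134
```

```bash
python3 -m inch '[[0,0,0,-2,0.5],[0,0,0,-4,0.5],[0,0,0,-6,0.5]]'>/dev/null; python3 st.py
```

```text
T 25.43 [ 0.5043 -0.2054  0.1366] yaw -86.0 F [-0.7  0.3  3.6] M [0.079 0.351 0.275] j6 52.1 tau6 -0.02 op 0.136
```

```bash
python3 -m inch '[[0,0,0,-2,0.5],[0,0,0,-4,0.5],[0,0,0,-6,0.5]]'>/dev/null; python3 st.py
```

```text
T 25.68 [ 0.5043 -0.2054  0.1366] yaw -92.0 F [0.4 0.4 3.5] M [0.095 0.237 0.216] j6 58.1 tau6 -0.02 op 0.133
```

```bash
python3 -m inch '[[0,0,0,-2,0.5],[0,0,0,-4,0.5],[0,0,-0.01,-6,0.5]]'>/dev/null; python3 st.py
```

```text
T 25.93 [ 0.5043 -0.2054  0.1365] yaw -98.0 F [-1.4  0.5  4.3] M [0.13  0.312 0.255] j6 64.1 tau6 -0.021 op 0.137
```

```bash
python3 -m inch '[[0,0,0,-2,0.5],[0,0,0,-4,0.5],[0,0,-0.01,-6,0.5]]'>/dev/null; python3 st.py
```

```text
T 26.18 [ 0.5043 -0.2054  0.1365] yaw -103.9 F [-0.9  0.8  4.3] M [0.102 0.296 0.536] j6 70.0 tau6 0.238 op 0.131
```

Torque jumped to 0.54 N m, so this is the bottom. I let go, rise and check.

```bash
python3 -m inch '[[0,0,0,0,2],[0,0,0,0,4],[0,0,0,0,4],[0,0,0,0,4],[0,0,0,0,4],[0,0,0,0,4]]'>/dev/null; python3 st.py;python3 -m inch '[[0,0,1,0,4],[0,0,2.5,0,4],[0,0,4,0,4],[0,0,7,0,4],[0,0,10,0,4],[0,0,13,0,4],[0,0,13,0,4],[0,0,13,0,4]]'>/dev/null; python3 st.py
python3 - <<'E'
from h import *
a=cams.capture('scene')['image'];b=cams.capture('side')['image']
f=lambda i,x,y:cv2.resize(i[y:y+130,x:x+90],None,fx=4.4,fy=4.4,interpolation=cv2.INTER_CUBIC)
cv2.imwrite('pics/end.png',np.hstack([f(a,185,165),f(b,258,190)]))
E
```

```text
T 26.68 [ 0.5043 -0.2056  0.1361] yaw -104.0 F [1.  0.1 1.4] M [-0.03   0.128 -0.033] j6 70.1 tau6 -0.002 op 0.439
T 27.35 [ 0.5055 -0.2062  0.2691] yaw -104.0 F [0.3 0.2 0.3] M [-0.017  0.267 -0.07 ] j6 70.1 tau6 0.001 op 0.459
```

View pics/end.png

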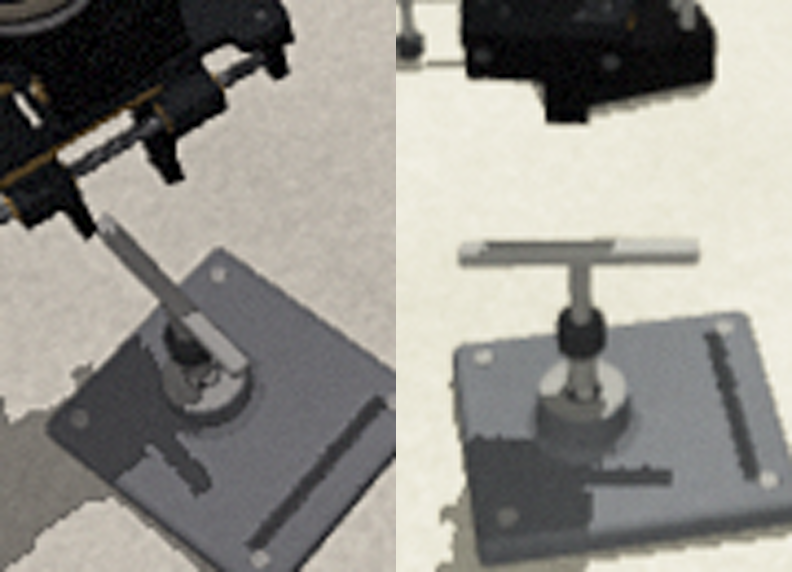

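The wrench stands upright on the tap: bar level at (580,250), socket at (582,335). The gripper is clear above it.

```bash
python3 -c "
from rig import bot;print(bot.hand_in())"
```

```text
the job is handed in; nothing more can be done
None
```

I worked the tap down to the bottom of the hole and stopped at 0.54 N m, about 6° past first touch. The wrench is standing seated on the tap with the gripper clear, and I handed the job in at about 27 s. In the second forward half turn I paused to re-grip the bar, because the last joint did not have enough range.

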